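Shut and bolt the board test jig

ROBOT

A 6-joint arm with a two-finger parallel gripper is mounted at the origin on a cart in front of the work surface, level with it; the furniture and walls round the work are solid. World frame = base frame: x ahead of the robot, y to its left, z up, the work surface at z = 0. Lengths are in mm, angles in degrees, forces in N, time in s.
With the tool pointing down it reaches from about 300 to 850 mm from the base axis. Payload 4.2 kg.
Tool frame: the origin (TCP) lies at the very end of the fingers, on their centre line; the grasp point (between the pads) lies 19 mm behind it; z points along the fingers, y is the line along which they close (so a half turn about z gives the same grasp; the last joint's range is limited). The gripper opens to 91 mm and grips with 3 to 60 N. Pads are 32 mm wide; open, the fingers measure 118 mm over their backs; the gripper's body (76 mm by 178 mm) begins 60 mm behind the grasp point.
Start: joints at [74.427, 18.312, 89.639, -0, 72.044, -1.146], TCP at [143.261, 556.884, 213.976] pointing down, gripper open.
Joint ranges: [-177.97, 177.97], [-48.28, 115.42], [12.27, 149.76], [-77.06, 257.06], [2.81, 150.46], [-146.56, 146.56]. Speed limits (degrees/s): [147.25, 147.25, 180, 180, 180, 180].

INTERFACE

Orientations are given as [roll, pitch, yaw] about the fixed x, y, z axes, in that order (R = Rz(yaw) Ry(pitch) Rx(roll)).
In Python, from workcell import env, eyes gives the robot as it stands.
- The arm moves only by the tool send_rows, never from a script. Its argument "targets" is text: rows parted by semicolons, each of 7 numbers parted by spaces: the shift along the tool's x, y, z in m, then the turn, a rotation vector about the tool's x, y, z in degrees, then the opening in per cent of the stroke, from 0 (shut) to 100 (fully open). A call has 1 to 12 rows; each row is the pose to reach, as a shift and turn from the pose commanded when the call began, along the tool's axes at that moment; what a row does not reach only later rows make up. A row lasts 1/12 s, in which the tool goes at most 41.7 mm and 7.16 degrees, less where a joint would pass 70% of its speed; a pose out of reach is approached as far as the arm can. A call with a gripper value outside its range is refused whole. The fingers move at their own pace and stop on an object; "grip_force" is the grip in N (left out, the last holds). Time passes only in rows, so rows that repeat a pose let the fingers close. It gives the time, the measured TCP pose, the force, the opening and the grip force at its end, in the units of the state.
- env.state(): the state, without advancing time (a new reading comes with each control period).
- eyes.grab_frame(name): name is "side" or "top"; returns a dict with "image" (480x640x3 uint8, blue, green, red), "fovy" (degrees; the focal length in pixels is half the picture's height over the tangent of half this angle, whatever the lens; pixels are square), "cx", "cy" (the principal point, pixels), "D" ([k1, k2, p1, p2, k3] as OpenCV has them; the pictures are not rectified), "eye" and "attitude" of the camera in the world. Camera axes: x right, y up, looking along -z (the intrinsics and any distortion apply to the point x, -y, -z); pixel columns grow to the right and rows downward; lengths in mm; the calibration is good to about 2 mm. A picture is of the moment at which its call begins. There is no depth.
- env.job_done(): hands the job in; it is judged then, once.
The state is a dict: "time_s": time; "qpos": joint angles; "qvel": joint speeds; "effort": joint torques, N m; "ee_pos": TCP position; "ee_rot": TCP orientation; "force": force on the tool from outside, world axes, zero at the start; "torque": the same for the moment, N m; "gripper_width": finger opening in mm; "gripper_force": force on a finger pad.
Only numpy, scipy, OpenCV 4.12 (cv2) and the standard library are available. Lean on these libraries where they do the work, as an engineer would, in place of code of your own. Each camera call takes 0.05 s, during which the arm holds its last target. There are 200 camera calls.

TASK

Close the test jig: push its lid fully shut, then hold the spring safety catch down with one fingertip while the other finger pushes the bolt's lug toward the lid until the bolt is fully home over the lid's edge, and let the catch spring back up. Nothing needs gripping: do not lift the lid further open, and leave the things standing round the jig where they are.

Things in the scene. Friction and masses are not known exactly. Their poses are not given: they have to be found in the camera images.
- jig: Board test jig fixed to the desk, 236 mm long (x), 120 mm wide (y), base slab 20 mm high; origin under its centre on the desk. +x runs from the bolt end (near the robot) to the lid's hinge, +y left; turned up to 0.3 rad. Positions below are in this frame. Front deck: bolt on the line y = -25 mm, catch parallel to it at y = +25 mm; between them nothing rises above z = 50 mm. Rear: nest under the lid.
- lid (a joint): Hinge angle of the lid, rad: 0 shut, grows as the front edge rises; starts ajar at 0.25 to 0.45. Black frame with clear pane, 125 by 112 mm, 5 mm thick; hinge axis along y at x = 108, z = 30 mm, at the far side. Stiff: it stays where it is left; 1 to 3 N down on the front bar shuts it. Shut, its top is at z = 31 mm, its front edge at x = -20 mm.
- lid_front (a point): Middle of the top face of the lid's front bar (bar 26 mm along x, 112 mm along y), moves with the lid; with the lid shut at x = -7, y = 0, z = 31 mm.
- bolt (a joint): Travel of the bolt, m: 0 drawn back (start), 0.032 fully home at its stop, along the jig's +x; its tongue then lies over the lid's front edge. Friction about 1.5 N, stays where it is left. The catch's tooth blocks it after 1.5 mm unless the catch is down 7 mm or more; with the bolt home (past 0.030) the released catch rises behind its shoulder and locks it.
- bolt_lug (a point): Top of the lug's near (-x) face, the face to push. Lug: upright steel plate on the bolt, 10 mm thick (x), 24 mm wide (y), from the bar's top at z = 44 mm up to z = 80 mm; point at x = -80 mm plus bolt travel, y = -25, z = 80 mm. Guide straps, top z = 48 mm, cross the bar at x = -111 to -101 and -41 to -31 mm.
- catch (a joint): How far the safety catch is pressed down, m: 0 up, 0.012 at its stop; 0.009 to 0.012 is a good depth while the bolt slides. Spring: about 2 N to start, 6 N at the stop; it springs up when released, unless the bolt is part way.
- vial_1: Bystander: loose screw-cap vial, 15 mm across, 43 mm high, left of the jig; origin at its underside.
- solder_spool: Bystander: loose spool of solder, 52 mm across, 34 mm high, right of the jig; origin at its underside.
- petri_dish: Bystander: loose round glass dish, 60 mm across, 14 mm high, left of the jig; origin at its underside.
- paddle (a point): Paddle of the catch, the plate to press: flat ribbed bar 86 mm along x, 22 mm wide (y), 6 mm thick; point at the centre of its top face, at x = -75, y = +25, z = 66 mm when up (54 mm fully down). Long enough for a finger to slide along it, pressing, while the other finger, 50 mm across from it, pushes the lug.

How it is judged (in metres and radians):
On the way, in this order (a step that is already met when the one before it is completed fails the run):
1. the lid is pushed shut while the bolt is still back (value of joint lid below 0.02 rad and value of joint bolt below 0.006 m), for 0.2 s.
2. the bolt is part way along while a fingertip holds the catch down (value of joint bolt between 0.01 and 0.027 m and value of joint catch above 0.006 m and contact force between the fingers and catch above 0.5 N), for 0.04 s.
At the end, for the whole second after the job is handed in: Lid shut (under 0.025 rad), bolt home (over 28.5 mm of its 32 mm), catch sprung back up (under 3 mm down) (value of joint lid below 0.025 rad and value of joint bolt above 0.0285 m and value of joint catch below 0.003 m); the robot touches nothing.
It fails at once if the lid is lifted further open (value of joint lid above 0.52 rad).
It fails at once if a bystander is moved (over 15 mm) or lifted (distance of any of vial_1, solder_spool, petri_dish from where it was at the start of the episode above 0.015 m).
It also fails if it takes over 42 s, if anything falls off the work surface, if the arm or the gripper's body presses on something with over 40 N, if the wrist force passes 120 N, or if a joint passes its speed limit or range.

## Working session

There is one attempt and no reset: what is moved stays moved. The work goes in short steps, Python scripts to look and compute and a tool call to move; the robot and the scene stay as the last step left them, time stands still between calls to the robot, and variables do not carry over. Pictures are saved under pics/ and viewed, at most 10 in all, crops included, and the job is handed in when it is done.

Besides the shell and the picture viewer there is one more tool, called after "Request:" by a JSON object that holds its "method" and its "body". send_rows: Moves the arm, as the interface text tells. Its arguments: {"type":"object","properties":{"targets":{"type":"string"},"grip_force":{"type":"number"}},"required":["targets"]}

```bash
mkdir -p pics; ls; python3 - <<'E'
from workcell import env, eyes
import cv2
for n in("top","side"):
    f=eyes.grab_frame(n); cv2.imwrite(f"pics/{n}0.png",f["image"]); print(n,{k:v for k,v in f.items() if k!="image"})
print(env.state())
E
```

```text
pics
top {'fovy': 45.05658508933044, 'cx': 317.51800921457374, 'cy': 242.81366533364601, 'D': array([-0.09658346,  0.        ,  0.        ,  0.        ,  0.        ]), 'eye': array([449.23856686,  75.13191345, 955.83019247]), 'attitude': array([  9.30401341,   0.40632726, -88.25474216])}
side {'fovy': 42.58932697907116, 'cx': 320.7872847992228, 'cy': 227.09754361008595, 'D': array([-0.0644087,  0.       ,  0.       ,  0.       ,  0.       ]), 'eye': array([586.93773244, 832.58665698, 446.14203754]), 'attitude': array([  64.55305706,   -1.52355533, -178.7708662 ])}
{'time_s': 0.1, 'qpos': array([ 7.44277043e+01,  1.83483066e+01,  8.96958414e+01,  1.43236162e-04,
        7.20422425e+01, -1.14566823e+00]), 'qvel': array([ 0.04638886, -0.04847786, -0.05167704,  0.013971  , -0.03512127,
       -0.05800007]), 'effort': array([ 7.51499720e-04, -4.13334167e+01, -2.32508683e+01,  7.28847762e-02,
        4.21332358e-02, -4.53568259e-05]), 'ee_pos': array([143.14118161, 556.47367529, 213.22526265]), 'ee_rot': array([-1.79913629e+02, -1.86348698e-03,  1.65573327e+02]), 'force': array([-0.00335139, -0.30349511, -0.70971189]), 'torque': array([ 0.01156441, -0.02998063, -0.01363703]), 'gripper_force': 0.0, 'gripper_width': 91.02277719379123}
```

View pics/top0.png

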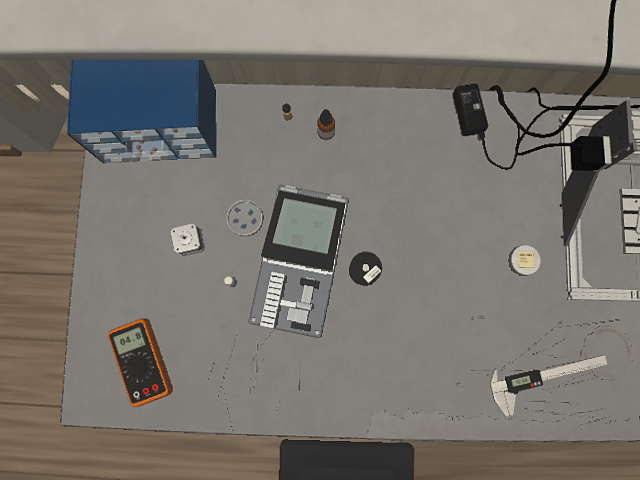

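View pics/side0.png

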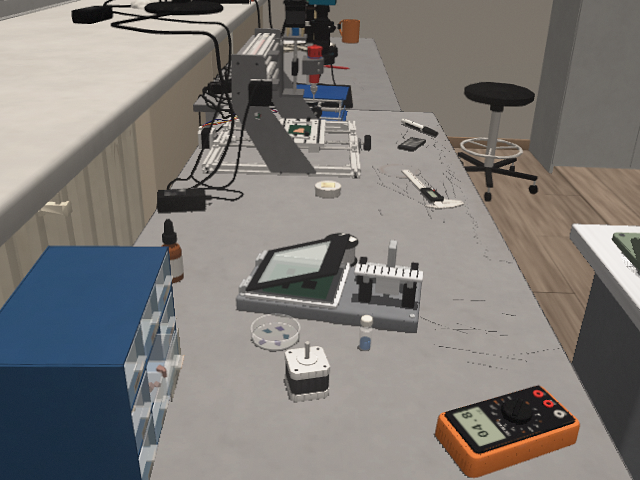

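Top view: the jig is centred near (300,262) px with its hinge end up and leaning right (yaw about -12°). The paddle is near (272,300), the lug bar near (297,303), the vial at (229,281) and the spool at (366,268). The side view shows the lid ajar, the paddle at (388,270) and the lug at (393,253).

```bash
cat > h.py <<'E'
import numpy as np, cv2
from scipy.spatial.transform import Rotation as R
from workcell import env, eyes
def K(f):
    fl=240/np.tan(np.radians(f["fovy"]/2)); return np.array([[fl,0,f["cx"]],[0,fl,f["cy"]],[0,0,1]])
def Rc(f): return R.from_euler("xyz",f["attitude"],degrees=True).as_matrix()
def ray(f,px):
    u=cv2.undistortPoints(np.array(px,float).reshape(-1,1,2),K(f),f["D"]).reshape(-1,2)
    return np.c_[u[:,0],-u[:,1],-np.ones(len(u))]@Rc(f).T
def onz(f,px,z):
    d=ray(f,px); return f["eye"]+d*((z-f["eye"][2])/d[:,2])[:,None]
def proj(f,P):
    c=(np.atleast_2d(P)-f["eye"])@Rc(f); c=c*[1,-1,-1]
    return cv2.projectPoints(c,np.zeros(3),np.zeros(3),K(f),f["D"])[0].reshape(-1,2)
E
python3 - <<'E'
from h import *
f=eyes.grab_frame("top"); im=f["image"]
# check: paddle mask
g=im.min(2); m=(g>190).astype(np.uint8); m[:, :250]=0; m[:,345:]=0; m[:268]=0; m[335:]=0
m=cv2.morphologyEx(m,cv2.MORPH_CLOSE,np.ones((5,5)))
n,l,s,c=cv2.connectedComponentsWithStats(m)
for i in range(1,n):
    if s[i,4]>40:
        r=cv2.minAreaRect(np.argwhere(l==i)[:,::-1].astype(np.float32)); b=onz(f,cv2.boxPoints(r),66)
        print(s[i],r,b.mean(0).round(1)); print(b.round(1)[:,:2].tolist())
c=cv2.resize(im[180:345,225:395],None,fx=3.6,fy=3.6,interpolation=cv2.INTER_CUBIC); cv2.imwrite("pics/c1.png",c)
f=eyes.grab_frame("side")
c=cv2.resize(f["image"][225:365,230:430],None,fx=4,fy=4,interpolation=cv2.INTER_CUBIC); cv2.imwrite("pics/c2.png",c)
E
```

```text
[299 268  34   6  79] ((315.5577087402344, 269.7115478515625), (33.14362716674805, 3.1378579139709473), 11.309932708740234) [552.5  87.7  66. ]
[[554.4, 113.3], [559.3, 112.6], [550.6, 62.0], [545.8, 62.8]]
[260 272  38  56 808] ((281.5961608886719, 301.51922607421875), (33.535858154296875, 54.52027893066406), 11.309932708740234) [502.1 138.2  66. ]
[[465.0, 170.2], [547.6, 157.3], [539.0, 106.0], [456.7, 119.5]]
```

View pics/c1.png

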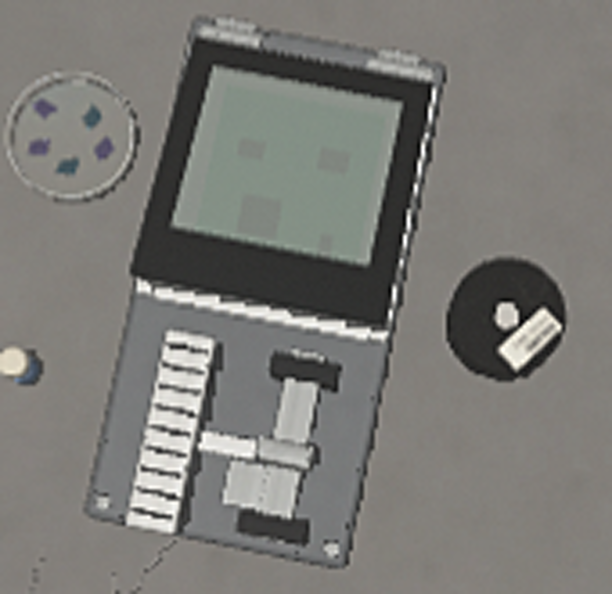

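View pics/c2.png

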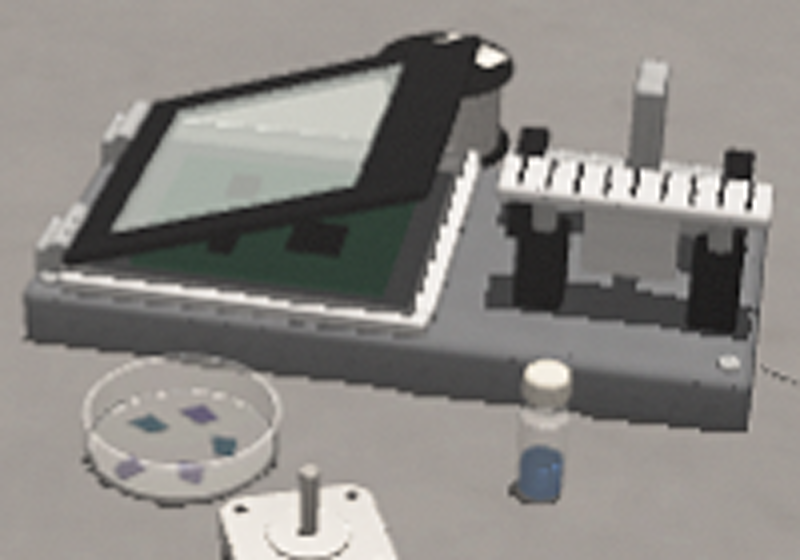

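The top crop shows paddle corners at about (163,331), (215,337), (178,534) and (127,524) in crop px. The lug top runs from (258,438) to (312,468), and the front base corners are at (86,515) and (347,568). In the side crop, the paddle's left edge runs (500,188)-(770,212), the lug top is at (652,65), and the lid's front edge is clearly raised.

```bash
cat > fit.py <<'E'
from h import *
T=[((163,331),(-32,36,66)),((215,337),(-32,14,66)),((178,534),(-118,14,66)),((127,524),(-118,36,66)),((86,515),(-118,60,20)),((347,568),(-118,-60,20)),((316,455),(-75,-37,80)),((258,445),(-75,-13,80))]
S=[((770,212),(-118,36,66)),((500,188),(-32,36,66)),((750,397),(-118,60,20)),((27,290),(118,60,20)),((652,65),(-75,-25,80))]
W=[];J=[];V=[]
for n,L,s,o in(("top",T,3.6,(225,180)),("side",S,4,(230,225))):
    f=eyes.grab_frame(n)
    for p,j in L:
        W.append(onz(f,[(np.array(p)+.5)/s-.5+o],j[2])[0,:2]);J.append(j[:2]);V.append(n)
W=np.array(W);J=np.array(J,float)
def fit(i):
    w,j=W[i],J[i]; a=j-j.mean(0);b=w-w.mean(0)
    th=np.arctan2((a[:,0]*b[:,1]-a[:,1]*b[:,0]).sum(),(a*b).sum()); c,s=np.cos(th),np.sin(th);M=np.array([[c,-s],[s,c]])
    t=w.mean(0)-M@j.mean(0); print(np.degrees(th).round(2),t.round(1)); print((w-(j@M.T+t)).round(1).tolist()); return th,t
V=np.array(V)
fit(V=="top");fit(V=="side");fit(V!="")
E
python3 fit.py
```

```text
-8.77 [575.2 116.6]
[[-1.6, 1.1], [-0.2, 0.4], [0.4, -0.3], [0.5, -0.2], [1.1, -0.5], [-0.4, 0.8], [0.2, -1.0], [-0.0, -0.3]]
-9.83 [575.  116.6]
[[0.5, -2.9], [-0.8, 2.2], [2.2, 7.1], [-2.2, 0.3], [0.3, -6.7]]
-9.35 [575.2 116.2]
[[-2.0, 1.2], [-0.3, 0.4], [0.1, -1.1], [0.1, -0.9], [0.3, -1.2], [0.1, -0.1], [0.5, -1.4], [0.0, -0.7], [0.8, -1.6], [-0.6, 2.9], [2.7, 8.4], [-2.0, -0.3], [0.1, -5.6]]
```

```bash
cat > go.py <<'E'
from h import *
import sys
def jw(x,y): 
    a=np.radians(-9.0); return np.array([575+x*np.cos(a)-y*np.sin(a),116.5+x*np.sin(a)+y*np.cos(a)])
def go(x,y,z):
    s=env.state(); M=R.from_euler("xyz",s["ee_rot"],degrees=True); G=R.from_euler("xyz",[180,0,171],degrees=True)
    d=M.inv().apply(np.r_[jw(x,y),z]-s["ee_pos"])/1000
    print(s["time_s"],s["ee_pos"].round(1),s["force"].round(1),"->",d.round(4),(M.inv()*G).as_rotvec(degrees=True).round(2))
for a in sys.argv[1:]: go(*map(float,a.split(",")))
E
python3 go.py=- 2>/dev/null; python3 go.py -- 2>/dev/null; python3 -c "
import sys; sys.argv=['']
from go import *
go(-3,0,213);go(-3,0,110)"
```

```text
0.3 [143.2 556.7 213.7] [ 0.4 -0.2 -0. ] -> [-0.5249 -0.3191  0.0008] [-0.03 -0.   -5.43]
0.3 [143.2 556.7 213.7] [ 0.4 -0.2 -0. ] -> [-0.5249 -0.319   0.1038] [-0.03 -0.   -5.43]
```

Request:
{"method": "send_rows", "body": {"targets": "-0.035 -0.021 0 0 0 -1 40; -0.07 -0.0425 0 0 0 -2 40; -0.105 -0.064 0 0 0 -3 40; -0.14 -0.085 0 0 0 -4 40; -0.175 -0.106 0 0 0 -5.4 40; -0.21 -0.128 0 0 0 -5.4 40; -0.245 -0.149 0 0 0 -5.4 40; -0.28 -0.17 0 0 0 -5.4 40; -0.315 -0.191 0 0 0 -5.4 40; -0.35 -0.213 0 0 0 -5.4 40; -0.385 -0.234 0 0 0 -5.4 40; -0.42 -0.255 0 0 0 -5.4 40"}}

```text
time_s: 1.3
ee_pos: [487.6, 203.5, 214.1]
ee_rot: [180.0, 0.0, 171.0]
force: [0.4, 0.3, 0.6]
gripper_width: 36.8
gripper_force: 0.0
```

```bash
python3 go.py " -3,0,120"
```

```text
1.3 [487.6 203.5 214.1] [0.4 0.3 0.6] -> [-0.097  -0.0722  0.0941] [ 0.02  0.02 -0.04]
```

Request:
{"method": "send_rows", "body": {"targets": "-0.03 -0.022 0 0 0 0 40; -0.06 -0.045 0.01 0 0 0 40; -0.085 -0.062 0.03 0 0 0 40; -0.097 -0.072 0.06 0 0 0 40; -0.097 -0.072 0.09 0 0 0 40; -0.097 -0.072 0.11 0 0 0 40; -0.097 -0.072 0.11 0 0 0 40; -0.097 -0.072 0.11 0 0 0 40"}}

```text
time_s: 1.97
ee_pos: [570.5, 118.8, 103.3]
ee_rot: [-180.0, -0.1, 171.0]
force: [0.7, 0.5, 0.9]
gripper_width: 36.4
gripper_force: 0.0
```

```bash
python3 go.py " -3,0,30" " -3,0,110"; python3 -c "
from h import *
f=eyes.grab_frame('side');cv2.imwrite('pics/s1.png',cv2.resize(f['image'][145:365,210:450],None,fx=2.7,fy=2.7,interpolation=cv2.INTER_CUBIC))"
```

```text
1.9667 [570.5 118.8 103.3] [0.7 0.5 0.9] -> [-0.0019 -0.0015  0.0733] [-0.04 -0.12 -0.04]
1.9667 [570.5 118.8 103.3] [0.7 0.5 0.9] -> [-0.0018 -0.0016 -0.0067] [-0.04 -0.12 -0.04]
```

View pics/s1.png

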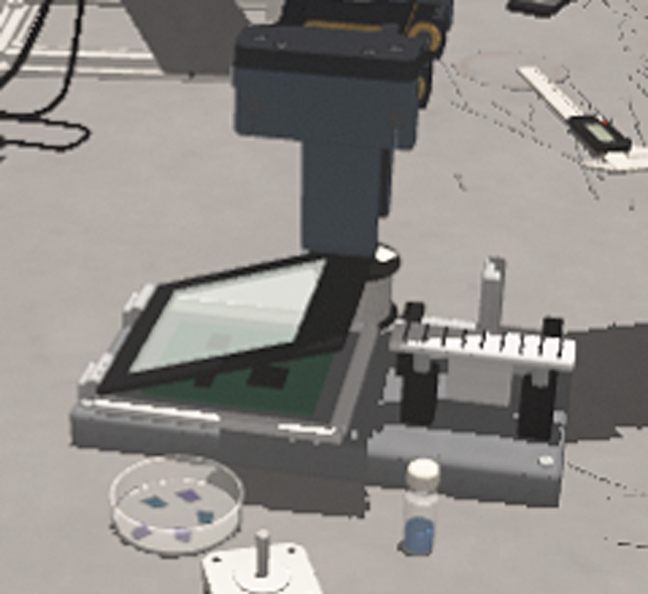

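The fingers, with tips at about (340,250) px, are over the lid's front bar, clear of the paddle and lug. I'll press down now.

Request:
{"method": "send_rows", "body": {"targets": "-0.002 -0.002 0.01 0 0 0 40; -0.002 -0.002 0.02 0 0 0 40; -0.002 -0.002 0.028 0 0 0 40; -0.002 -0.002 0.036 0 0 0 40; -0.002 -0.002 0.044 0 0 0 40; -0.002 -0.002 0.052 0 0 0 40; -0.002 -0.002 0.058 0 0 0 40; -0.002 -0.002 0.063 0 0 0 40; -0.002 -0.002 0.067 0 0 0 40; -0.002 -0.002 0.07 0 0 0 40; -0.002 -0.002 0.072 0 0 0 40; -0.002 -0.002 0.072 0 0 0 40"}}

```text
time_s: 3.02
ee_pos: [572.7, 116.6, 31.6]
ee_rot: [-180.0, -0.0, 171.0]
force: [-0.3, 0.3, -0.8]
gripper_width: 36.3
gripper_force: 0.0
```

Request:
{"method": "send_rows", "body": {"targets": "0 0 0.001 0 0 0 40; 0 0 0.002 0 0 0 40; 0 0 0.003 0 0 0 40; 0 0 0.003 0 0 0 40; 0 0 0.003 0 0 0 40"}}

```text
time_s: 3.43
ee_pos: [573.1, 116.8, 31.0]
ee_rot: [180.0, 0.1, 171.0]
force: [-3.4, 0.4, 9.8]
gripper_width: 36.6
gripper_force: 5.3
```

Request:
{"method": "send_rows", "body": {"targets": "0 0 -0.01 0 0 0 40; 0 0 -0.03 0 0 0 40; 0 0 -0.06 0 0 0 40; 0.01 0 -0.08 0 0 0 40; 0.04 0 -0.085 0 0 0 40; 0.07 0 -0.085 0 0 0 40; 0.09 0 -0.085 0 0 0 40; 0.1 0 -0.085 0 0 0 40; 0.1 0 -0.085 0 0 0 40; 0.1 0 -0.085 0 0 0 40"}}

```text
time_s: 4.27
ee_pos: [475.0, 132.6, 114.5]
ee_rot: [180.0, 0.1, 171.0]
force: [0.6, -0.9, -0.0]
gripper_width: 36.2
gripper_force: 0.0
```

```bash
python3 go.py " -103,0,56"; python3 -c "
from h import *
f=eyes.grab_frame('side');a=cv2.resize(f['image'][165:345,230:430],None,fx=2,fy=2,interpolation=cv2.INTER_CUBIC)
f=eyes.grab_frame('top');b=cv2.resize(f['image'][180:360,210:410],None,fx=2,fy=2,interpolation=cv2.INTER_CUBIC)
cv2.imwrite('pics/s2.png',np.hstack([a,b]))"
```

```text
4.2667 [475.  132.6 114.5] [ 0.6 -0.9 -0. ] -> [ 0.0018 -0.0003  0.0585] [0.05 0.13 0.  ]
```

View pics/s2.png

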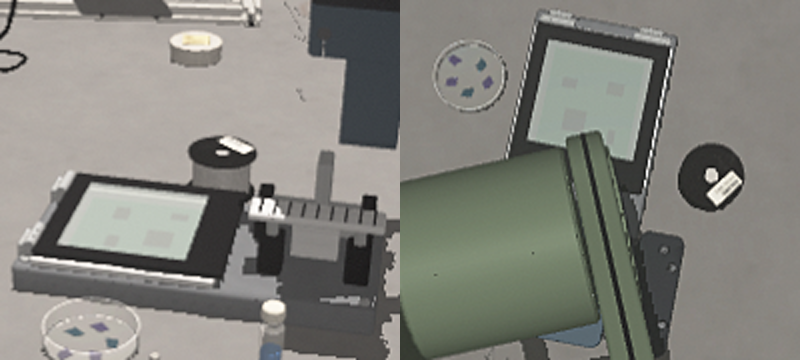

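The lid is shut and the tool is above the near end of the paddle, behind the lug. I'll descend onto the paddle.

Request:
{"method": "send_rows", "body": {"targets": "0.002 0 0.01 0 0 0 40; 0.002 0 0.02 0 0 0 40; 0.002 0 0.03 0 0 0 40; 0.002 0 0.038 0 0 0 40; 0.002 0 0.044 0 0 0 40; 0.002 0 0.044 0 0 0 40; 0.002 0 0.044 0 0 0 40"}}

```text
time_s: 4.95
ee_pos: [472.0, 132.6, 69.5]
ee_rot: [-180.0, -0.0, 171.0]
force: [-0.6, 0.1, 0.3]
gripper_width: 36.5
gripper_force: 0.0
```

Request:
{"method": "send_rows", "body": {"targets": "0 0 0.004 0 0 0 40; 0 0 0.008 0 0 0 40; 0 0 0.012 0 0 0 40; 0 0 0.0145 0 0 0 40; 0 0 0.0145 0 0 0 40; 0 0 0.0145 0 0 0 40"}}

```text
time_s: 5.45
ee_pos: [472.8, 132.9, 56.0]
ee_rot: [179.9, 0.1, 171.0]
force: [1.5, -0.1, 5.3]
gripper_width: 36.5
gripper_force: 2.6
```

Request:
{"method": "send_rows", "body": {"targets": "-0.003 0 0.0005 0 0 0 40; -0.006 0 0.0005 0 0 0 40; -0.009 0 0.0005 0 0 0 40; -0.012 0 0.0005 0 0 0 40; -0.015 0 0.0005 0 0 0 40; -0.018 0 0.0005 0 0 0 40; -0.021 0 0.0005 0 0 0 40; -0.024 0 0.0005 0 0 0 40; -0.024 0 0.0005 0 0 0 40"}}

```text
time_s: 6.2
ee_pos: [493.3, 128.7, 54.7]
ee_rot: [-179.9, -0.3, 171.0]
force: [-3.2, 0.3, 5.9]
gripper_width: 36.3
gripper_force: 3.2
```

Request:
{"method": "send_rows", "body": {"targets": "-0.003 0 0 0 0 0 40; -0.006 0 0 0 0 0 40; -0.009 0 0 0 0 0 40; -0.012 0 0 0 0 0 40; -0.014 0 0 0 0 0 40; -0.014 0 0 0 0 0 40"}}

```text
time_s: 6.7
ee_pos: [506.8, 126.4, 54.6]
ee_rot: [-179.9, -0.3, 171.0]
force: [-4.2, -0.5, 5.6]
gripper_width: 36.7
gripper_force: 3.3
```

Request:
{"method": "send_rows", "body": {"targets": "-0.002 0 0 0 0 0 40; -0.004 0 0 0 0 0 40; -0.006 0 0 0 0 0 40; -0.006 0 0 0 0 0 40; -0.006 0 0 0 0 0 40"}}

```text
time_s: 7.12
ee_pos: [509.8, 125.9, 54.7]
ee_rot: [-179.9, -0.7, 170.9]
force: [-10.6, 2.0, 11.7]
gripper_width: 36.5
gripper_force: 7.0
```

Request:
{"method": "send_rows", "body": {"targets": "-0.001 0 0 0 0 0 40; -0.002 0 0 0 0 0 40; -0.002 0 0 0 0 0 40; -0.002 0 0 0 0 0 40"}}

```text
time_s: 7.45
ee_pos: [509.8, 125.8, 54.6]
ee_rot: [-179.9, -0.9, 170.9]
force: [-14.3, 3.4, 14.9]
gripper_width: 36.2
gripper_force: 9.0
```

The bolt is at a firm stop about where home was expected. I'll rise while keeping light contact, then back off.

Request:
{"method": "send_rows", "body": {"targets": "0.003 0 -0.004 0 0 0 40; 0.003 0 -0.01 0 0 0 40; 0.003 0 -0.016 0 0 0 40; 0.006 0 -0.02 0 0 0 40; 0.012 0 -0.035 0 0 0 40; 0.03 0 -0.06 0 0 0 40; 0.06 0 -0.09 0 0 0 40; 0.1 0 -0.1 0 0 0 40; 0.14 0 -0.1 0 0 0 40; 0.18 0.03 -0.1 0 0 0 40; 0.18 0.07 -0.1 0 0 0 40; 0.18 0.11 -0.1 0 0 0 40"}}

```text
time_s: 8.45
ee_pos: [354.2, 260.5, 155.7]
ee_rot: [180.0, 0.1, 171.0]
force: [1.5, -0.8, 0.1]
gripper_width: 36.3
gripper_force: 0.0
```

```bash
python3 -c "
from h import *
print(env.state()['ee_pos'],env.state()['force'])
f=eyes.grab_frame('side');a=cv2.resize(f['image'][225:345,310:430],None,fx=3.3,fy=3.3,interpolation=cv2.INTER_CUBIC)
f=eyes.grab_frame('top');b=cv2.resize(f['image'][230:350,230:350],None,fx=3.3,fy=3.3,interpolation=cv2.INTER_CUBIC)
cv2.imwrite('pics/s3.png',np.hstack([a,b]))"
```

```text
[354.23345151 260.48586277 155.6541734 ] [ 1.47575077 -0.77047967  0.05125134]
```

View pics/s3.png

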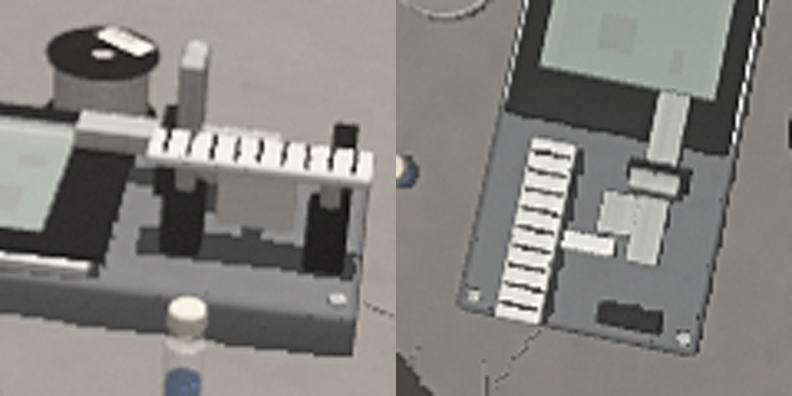

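The side view shows the lid shut and the paddle back at its starting height, with its edge at (355,272)-(422,279) px as before. The lug has moved about 23 px (roughly 32 mm). In the top view the tongue lies over the lid edge and the tooth sits behind the bolt's shoulder. Handing in.

```bash
python3 -c "
from workcell import env
print(env.job_done())"
```

```text
the job is handed in; nothing more can be done
None
```

The job is handed in with the lid shut, the bolt pushed home to its stop over the lid's edge, the catch sprung back up and the arm clear; the final pictures show all of this, but the hand-in returned no verdict.

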